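# Charge the parts tumbler and hold its run knob in

### The job

Load and run the green bench tumbler: tip all three brass spacers out of the blue scoop into its hopper and stand the empty scoop back on the bench. Then fit the loose black knob on the tumbler's D-shaped shaft, turned so that its flat matches the shaft's, push it fully on and press it in against the spring to the stop; finish while you are still holding it pressed in. Leave the tape measure, the screw jar and the sanding block where they are.

Things in the scene. Friction and masses are not known exactly. Their poses are not given: they have to be found in the camera images.
- tumbler: green bench tumbler, fixed to the bench, 146 x 262 mm; an open-topped hopper on its -y (right) half and a control head with a flat top 60 mm above the bench on its +y (left) half. Origin: centre of its underside on the bench, x away from the robot, y to the left, z up. The shaft's axis is at y = +66 mm
- hopper_in (a point): centre of the hopper's inner floor, 16 mm above the bench; axes as the tumbler's. Inside 130 mm along x and 120 mm along y, walls 4 mm thick, rim 85 mm above the bench
- shaft_tip (a point): centre of the upper end of the upright steel D-shaft, 28 mm above the control head's top (88 mm above the bench when not pressed). 20 mm in diameter, flat 6.5 mm from the axis over its whole length, with an orange stripe; x points from the axis to the flat, z up along the shaft. End chamfered 2.5 mm. Stiff to turn (0.25 N m); it need not be turned
- plunger (a joint): how far the shaft is pushed down into the head (m): 0 out, 0.008 at the stop. Spring: 3 N to start, 7.8 N at the stop; it springs back when released
- knob: loose black knob, 42 mm high, 90 g: round skirt 54 mm in diameter, 20 mm high. In its underside a D-shaped bore 18 mm deep, radius 11.2 mm, with a flat 7.8 mm from the axis on the +x side (1.2 mm clearance to the shaft; goes on within about 0.15 rad). Origin: centre of its underside, z up. Fully on, the shaft's end meets the bore's roof 18 mm above the origin
- knob_bar (a point): middle of the knob's grip bar, 31 mm above its underside; axes as the knob's. The bar is 16 mm wide (y), 50 mm long (x) and stands on the skirt from 20 to 42 mm above the underside. An orange pointer line on its top, at the +x end, points to the side of the bore's flat
- over_vice (a point): a fixed free point 290 mm above the bench, over the rear end of the bench vice, good to carry things through. The vice (190 mm high) stands between the tumbler on the right and the scoop and knob on the left; behind, from 200 mm beyond this point, stands a parts cabinet 300 mm high: carry things over the vice and keep the hand off the cabinet
- scoop: loose blue scoop, 116 mm long (x), 84 mm wide (y), 140 g: flat floor 3 mm thick, walls 30 mm high on three sides, its nose (-x end) open. Origin: centre of its underside, z up
- scoop_grip (a point): point to grip in the middle of the scoop's bridge handle, a plate that stands across the scoop, 60 mm above the underside and 10 mm +x of the origin; the plate is 15.5 mm thick along x, 84 mm wide along y and reaches from 46 to 72 mm above the underside (the spacers pass beneath it). Axes as the scoop's
- scoop_nose (a point): middle of the scoop's open front edge, on the floor's upper face: 58 mm before (-x of) the origin, 3 mm above the underside. Axes as the scoop's
- spacer1: brass turned spacer, a short cylinder 22 mm in diameter and 20 mm tall, 25 g, slippery (friction about 0.3 on the scoop); starts standing in the scoop. Origin: centre of its underside, z along its axis
- spacer2: brass turned spacer, a short cylinder 22 mm in diameter and 20 mm tall, 25 g, slippery (friction about 0.3 on the scoop); starts standing in the scoop. Origin: centre of its underside, z along its axis
- spacer3: brass turned spacer, a short cylinder 22 mm in diameter and 20 mm tall, 25 g, slippery (friction about 0.3 on the scoop); starts standing in the scoop. Origin: centre of its underside, z along its axis
- tape_measure: bystander: yellow and black tape measure, 37 x 91 x 66 mm; origin: centre of its underside
- screw_jar: bystander: clear jar of screws with a red lid, 66 mm in diameter, 88 mm high; origin: centre of its underside
- sanding_block: bystander: brown sanding block, 64 x 111 x 30 mm; origin: centre of its underside
Mind the look-alikes: they are no part of the job. There is more than one size of the knob; the one meant has the size given above.

How it is judged:
By the outcome, as a careful person would: the job done as asked, in the order asked, and still so for the second after the job is handed in, while the arm keeps its last pose, push and grip.
It also fails if it takes over 72 s, if anything falls off the work surface, if the arm or the gripper's body presses on something with over 40 N, if the wrist force passes 120 N, or if a joint passes its speed limit or range.

### The arm

A 6-joint arm with a two-finger parallel gripper is mounted at the origin on a cart in front of the work surface, level with it; the furniture and walls round the work are solid. World frame = base frame: x ahead of the robot, y to its left, z up, the work surface at z = 0. Lengths are in m, angles in rad, forces in N, time in s.
With the tool pointing down it reaches from about 0.375 to 0.9 m from the base axis. Payload 3.1 kg.
Tool frame: the origin (TCP) lies between the finger pads; the fingertips stand manip.finger_overhang ahead of it and the grasp point (between the pads) lies 5 mm behind it (manip.finger_overhang is the distance from the TCP to the fingertips, in m); z points along the fingers, y is the line along which they close (so a half turn about z gives the same grasp; the last joint's range is limited). The gripper opens to 85 mm and grips with 20 to 120 N. Pads are 22 mm wide; open, the fingers measure 114 mm over their backs; the gripper's body (76 mm by 85 mm) begins 54 mm behind the grasp point. The pads swing forward as they close: fully open they stand 13 mm farther back than shut.
Start: joints at [-1.361, 0.527, 1.433, -0, 1.181, -0.178], TCP at [0.237, -0.578, 0.245] pointing down, gripper open.
Joint ranges: [-3.08, 3.08], [-0.75, 2.2], [0.22, 2.44], [-1.43, 4.57], [0, 2.65], [-2.85, 2.85]. Speed limits (rad/s): [2.79, 2.79, 3.14, 3.14, 3.14, 3.14].

### API

Orientations are given as a unit quaternion [x, y, z, w].
In Python, from station import manip gives the robot as it stands.
- The arm moves only by the tool drive_tool, never from a script. Its argument "plan" is a list of rows, each a list of 7 numbers: the shift along the tool's x, y, z in m, then the turn, a rotation vector about the tool's x, y, z in degrees, then the opening, from -1 (shut) to 1 (fully open). In form: [[x, y, z, wx, wy, wz, gripper], ...]. A call has 1 to 10 rows; each row shifts and turns the commanded pose from where the row before left it, along the tool's axes as they then stand; what a row does not reach is not made up. A row lasts 1/10 s, in which the tool goes at most 50 mm and 8.59 degrees, less where a joint would pass 70% of its speed; a pose out of reach is approached as far as the arm can. A call is refused whole if a number of a shift passes 0.05 or a number of a turn 8.59, either way. A call with a gripper value outside its range is refused whole. The fingers move at their own pace and stop on an object; "newtons" is the grip in N (left out, the last holds). Time passes only in rows, so rows that do not move let the fingers close. It gives the time, the measured TCP pose, the force, the opening and the grip force at its end, in the units of the state.
- manip.sense(): the state, without advancing time (a new reading comes with each control period).
- manip.snapshot(name): name is "scene" or "side" or "wrist"; returns a dict with "image" (420x560x3 uint8, red, green, blue), "z_map" (420x560 float32, m along the optical axis (not along the pixel's ray), 0 where there is no reading), "fov_y" (degrees; the focal length in pixels is half the picture's height over the tangent of half this angle, whatever the lens; pixels are square), "cx", "cy" (the principal point, pixels), "extrinsics" (4x4, takes a point from camera to world coordinates); the wrist camera has in their place "mount" (4x4, takes a point from camera to tool coordinates, whose origin is the TCP and whose axes are the flange's). Camera axes: x right, y up, looking along -z (the intrinsics and any distortion apply to the point x, -y, -z); pixel columns grow to the right and rows downward; lengths in m; the calibration is good to about 2 mm. A picture is of the moment at which its call begins: read the wrist's pose just before it.
- manip.sign_off(): hands the job in; it is judged then, once.
The state is a dict: "t": time; "q": joint angles; "qd": joint speeds; "tau": joint torques, N m; "tcp_pos": TCP position; "tool_rot": TCP orientation; "force": force on the tool from outside, world axes, zero at the start; "ft_torque": the same for the moment, N m; "finger_gap": opening from 0.0 (shut) to 1.0 (fully open); "gripper_force": force on a finger pad.
Only numpy, scipy, OpenCV 4.12 (cv2) and the standard library are available. Lean on these libraries where they do the work, as an engineer would, in place of code of your own. Each camera call takes 0.05 s, during which the arm holds its last target. There are 200 camera calls.

## Working session

There is one attempt and no reset: what is moved stays moved. The work goes in short steps, Python scripts to look and compute and a tool call to move; the robot and the scene stay as the last step left them, time stands still between calls to the robot, and variables do not carry over. Pictures are saved under pics/ and viewed, at most 10 in all, crops included, and the job is handed in when it is done.

Besides the shell and the picture viewer there is one more tool, called after "Emit:" in YAML: its name, and indented under it one key for each argument. drive_tool: Moves the arm, as the interface text tells. Its arguments: {"type":"object","properties":{"plan":{"type":"array"},"newtons":{"type":"number"}},"required":["plan"]}

```bash
ls; mkdir -p pics; cat > h.py <<'E'
import numpy as np,cv2
from station import manip
from scipy.spatial.transform import Rotation as R
def cam(n):
    s=manip.sense(); d=manip.snapshot(n)
    if 'extrinsics' in d: T=np.array(d['extrinsics'])
    else:
        A=np.eye(4);A[:3,:3]=R.from_quat(s['tool_rot']).as_matrix();A[:3,3]=s['tcp_pos'];T=A@np.array(d['mount'])
    d['T']=T; d['f']=210/np.tan(np.radians(d['fov_y'])/2)
    return d
def ray(d,u,v):
    r=np.array([(u-d['cx'])/d['f'],-(v-d['cy'])/d['f'],-1.]);return d['T'][:3,3],d['T'][:3,:3]@r
def plane(d,u,v,z):
    o,r=ray(d,u,v);return o+r*(z-o[2])/r[2]
def cloud(d):
    v,u=np.mgrid[0:420,0:560];z=d['z_map']
    P=np.stack([(u-d['cx'])/d['f']*z,-(v-d['cy'])/d['f']*z,-z],-1)
    P=P@d['T'][:3,:3].T+d['T'][:3,3];P[z==0]=np.nan;return P
def save(d,n,box=None,k=1):
    im=d['image'][...,::-1]
    if box: im=im[box[1]:box[3],box[0]:box[2]]
    cv2.imwrite('pics/'+n,cv2.resize(im,None,fx=k,fy=k,interpolation=cv2.INTER_CUBIC))
E
python3 - <<'E'
from h import *
s=manip.sense();print({k:np.round(v,3) for k,v in s.items()},manip.finger_overhang)
import pickle
for n in('scene','side','wrist'):
    d=cam(n);pickle.dump(d,open(n+'.pkl','wb'));save(d,n+'0.png');print(n,[k for k in d],d['f'],d['cx'],d['cy'],np.round(d['T'],3).tolist(),{k:d[k] for k in d if 'dist' in k})
E
```

```text
pics
{'t': np.float64(0.0), 'q': array([-1.36 ,  0.528,  1.434, -0.   ,  1.181, -0.179]), 'qd': array([-0.   , -0.002,  0.001,  0.   , -0.002, -0.   ]), 'tau': array([ 1.0000e-03, -4.4235e+01, -1.7803e+01, -0.0000e+00,  8.0000e-03,
       -0.0000e+00]), 'tcp_pos': array([ 0.237, -0.578,  0.244]), 'tool_rot': array([ 0.981,  0.193, -0.   , -0.001]), 'force': array([ 0.381,  0.377, -0.073]), 'ft_torque': array([-0.017,  0.058,  0.043]), 'gripper_force': np.float64(0.0), 'finger_gap': np.float64(0.999)} 0.014
scene ['image', 'z_map', 'fov_y', 'cx', 'cy', 'extrinsics', 'T', 'f'] 387.5258869481724 281.7882211248355 208.0566739734609 [[-0.502, 0.512, -0.697, -0.105], [-0.865, -0.304, 0.4, 0.341], [-0.007, 0.803, 0.596, 0.769], [0.0, 0.0, 0.0, 1.0]] {}
side ['image', 'z_map', 'fov_y', 'cx', 'cy', 'extrinsics', 'T', 'f'] 514.2649422350607 271.45202782043975 202.55535828759452 [[0.821, 0.321, -0.472, -0.085], [-0.571, 0.457, -0.682, -1.034], [-0.003, 0.83, 0.558, 0.97], [0.0, 0.0, 0.0, 1.0]] {}
wrist ['image', 'z_map', 'fov_y', 'cx', 'cy', 'mount', 'T', 'f'] 351.4723297987342 276.3863926266596 209.39750058346303 [[0.379, 0.884, 0.273, 0.307], [-0.925, 0.363, 0.109, -0.55], [-0.003, -0.293, 0.956, 0.374], [0.0, 0.0, 0.0, 1.0]] {}
```

View pics/scene0.png

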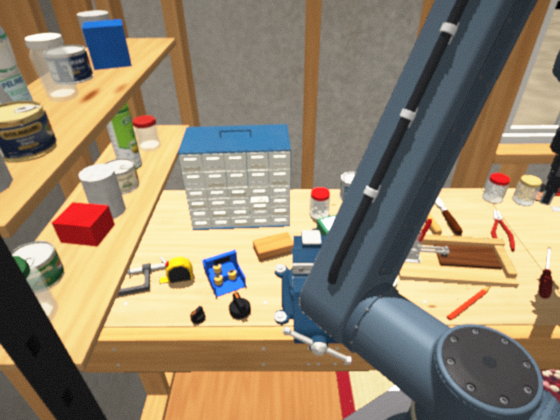

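View pics/side0.png

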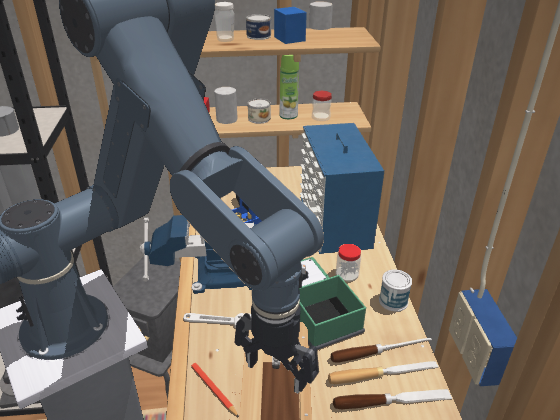

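Scene: scoop with 3 spacers at (225,275). There are two black knobs, at (240,307) and (197,315). The tape measure is at (178,270), the sanding block at (272,245), the vice at (310,285) and the cabinet at (237,178). The side view shows the green tumbler at (325,300), partly hidden by the arm.

```bash
python3 - <<'E'
from h import *
import pickle
d=pickle.load(open('scene.pkl','rb'));P=cloud(d);im=d['image'].astype(int)
hsv=cv2.cvtColor(d['image'],cv2.COLOR_RGB2HSV)
for n,(x0,y0,x1,y1) in dict(knobA=(228,288,255,322),knobB=(186,302,208,325)).items():
    m=np.zeros((420,560),bool);m[y0:y1,x0:x1]=1;m&=(hsv[...,2]<70)
    Q=P[m&(P[...,2]>.004)];z=np.percentile(Q[:,2],98);T=Q[Q[:,2]>z-.006]
    print(n,len(Q),'ztop',z,'ext',np.percentile(Q,2,0),np.percentile(Q,98,0),'topmean',T.mean(0),np.ptp(T,0))
m=np.zeros((420,560),bool);m[245:302,200:248]=1;m&=(hsv[...,0]>105)&(hsv[...,0]<128)&(hsv[...,1]>140)
Q=P[m];print('scoop',len(Q),np.nanpercentile(Q,[1,99],axis=0).round(3).tolist(),np.nanmean(Q,0))
H=Q[Q[:,2]>.055];r=cv2.minAreaRect((H[:,:2]*1000).astype(np.float32));print('handle',r,H[:,2].max())
L=Q[(Q[:,2]<.036)];print('low',cv2.minAreaRect((L[:,:2]*1000).astype(np.float32)))
m=np.zeros((420,560),bool);m[245:302,200:248]=1;m&=(hsv[...,0]>12)&(hsv[...,0]<32)&(P[...,2]>.015)&(hsv[...,1]>90)
n,l,st,c=cv2.connectedComponentsWithStats(m.astype(np.uint8))
for i in range(1,n):
    if st[i,4]>8:print('brass',c[i],st[i,4],np.nanmedian(P[l==i],0))
save(d,'crop1.png',(150,230,300,340),5)
d=pickle.load(open('side.pkl','rb'));save(d,'crop2.png',(210,190,420,350),3.5)
E
```

```text
knobA 328 ztop 0.043845606957271556 ext [0.45614931 0.10661798 0.00606975] [0.49454605 0.15026117 0.04384561] topmean [0.47257221 0.12809295 0.04174784] [0.03969941 0.01624142 0.0068842 ]
knobB 133 ztop 0.029259792030160818 ext [0.49545398 0.20939102 0.00626303] [0.51707961 0.23719686 0.02925979] topmean [0.5104888  0.22139329 0.0267793 ] [0.01911733 0.02611806 0.00632203]
scoop 888 [[0.549, 0.076, 0.001], [0.652, 0.16, 0.073]] [0.59600289 0.11441608 0.0230692 ]
handle ((612.6539306640625, 116.17514038085938), (81.59042358398438, 14.943136215209961), 84.90373992919922) 0.07575574945707897
low ((603.506103515625, 116.25198364257812), (85.876220703125, 109.63644409179688), 83.23151397705078)
brass [217.02702703 267.21621622] 37 [0.62548391 0.12410792 0.02234931]
brass [231.90243902 273.87804878] 41 [0.58402271 0.09866205 0.0230814 ]
brass [217.86363636 278.77272727] 44 [0.58637489 0.13741743 0.02251014]
brass [233.43478261 296.17391304] 23 [0.50264563 0.13347245 0.03994809]
```

View pics/crop1.png

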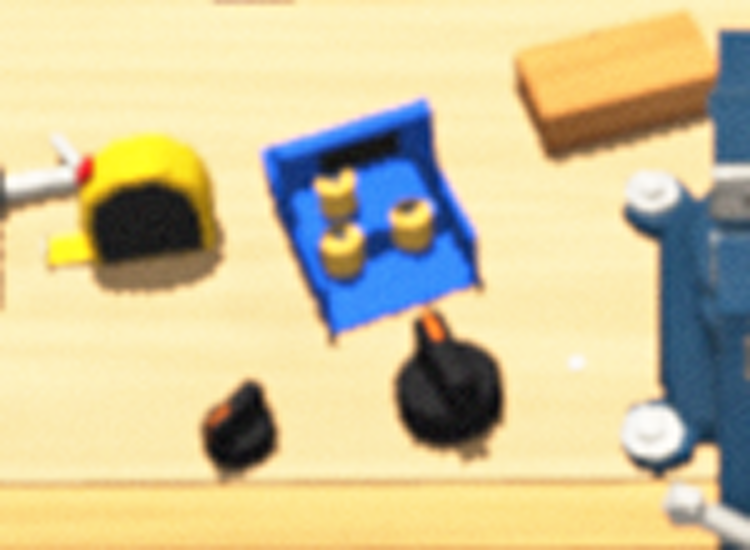

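View pics/wrist0.png

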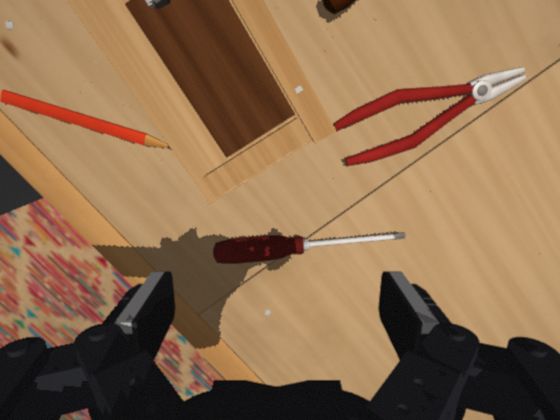

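Crop 1: candidates for the knob are A at scene (240,307), which measures 44 mm high, and B at (197,315), which is 29 mm high and so the look-alike. I choose A. Its pointer faces the scoop, +x. The scoop's nose faces the robot.

```bash
python3 - <<'E'
from h import *
import pickle
d=pickle.load(open('side.pkl','rb'));P=cloud(d);hsv=cv2.cvtColor(d['image'],cv2.COLOR_RGB2HSV)
m=np.zeros((420,560),bool);m[270:350,290:370]=1;m&=(hsv[...,0]>50)&(hsv[...,0]<95)&(hsv[...,1]>70)
Q=P[m];print('green',len(Q),np.nanpercentile(Q,[1,99],axis=0).round(3).tolist())
T=Q[(Q[:,2]>.078)&(Q[:,2]<.092)];r=cv2.minAreaRect((T[:,:2]*1000).astype(np.float32));print('rim',r,cv2.boxPoints(r))
d2=pickle.load(open('scene.pkl','rb'));S=cloud(d2)
A=np.concatenate([P.reshape(-1,3),S.reshape(-1,3)]);A=A[np.isfinite(A).all(1)]
print('rows x .3...1.1, cols y .5..-.6, max z cm')
for x in np.arange(.3,1.15,.05):
    print('%.2f'%x,[int(100*max(q[:,2].max(),0)) if len(q:=A[(abs(A[:,0]-x)<.025)&(abs(A[:,1]-y)<.025)&(A[:,2]<.6)]) else -1 for y in np.arange(.5,-.65,-.05)])
Tm=R.from_quat(manip.sense()['tool_rot']).as_matrix();print(Tm.round(3))
w=cam('wrist');print(np.array(w['mount']).round(3))
E
```

```text
green 2624 [[0.46, -0.443, 0.015], [0.613, -0.3, 0.087]]
rim ((536.5609741210938, -369.53857421875), (131.92361450195312, 140.4626007080078), 79.4593734741211) [[ 455.44824 -421.5397 ]
 [ 593.5406  -447.2349 ]
 [ 617.6737  -317.53745]
 [ 479.58136 -291.84225]]
rows x .3...1.1, cols y .5..-.6, max z cm
0.30 [48, 51, 0, 0, 0, 0, -1, -1, 15, 15, 16, 59, 41, 1, 1, 0, 1, 2, 3, 3, 59, 58, 56]
0.35 [48, 51, 51, 0, 0, 0, -1, -1, 0, 16, 16, 16, 13, 0, 1, 1, 2, 14, 6, 6, 4, 4, 4]
0.40 [0, 54, 51, 0, 0, -1, 0, 0, 0, 16, 16, 16, 11, 1, 0, 1, 1, 15, 15, 4, 4, 2, 2]
0.45 [36, 55, 57, 51, 0, 0, 0, 4, 4, 2, 16, 16, 14, 2, 0, 0, 0, 8, 8, 4, 2, 2, 2]
0.50 [31, 51, 57, 56, 51, 3, 2, 4, 4, 0, 13, 14, 14, 12, 0, 0, 8, 8, 8, 8, 2, 2, 2]
0.55 [31, 31, 57, 51, 51, 0, 0, 3, 3, 0, 2, 12, 0, 0, 6, 8, 9, 2, 1, 8, 2, 2, 1]
0.60 [30, 55, 59, 51, 51, 51, 0, 7, 7, 7, 3, 3, 3, 0, 6, 6, 8, 8, 8, 8, 2, 1, 1]
0.65 [25, 25, 59, 59, 59, 51, 6, 3, 2, 3, 3, 3, 3, 0, 5, 8, 5, 0, 0, 0, 1, 1, 59]
0.70 [-1, 51, 51, 59, 59, 51, 51, 0, 0, 0, 0, 11, 27, 27, 0, 9, 9, 7, 8, 8, 0, 0, 59]
0.75 [58, 25, 51, 56, 56, 55, 51, 50, 0, 0, 2
[... 220 characters left out ...]
59, 59, 58, -1]
0.90 [32, 57, 59, 59, 25, 59, 59, 51, 51, 27, 27, 27, 27, 27, 0, 0, 59, 59, 59, 59, -1, -1, -1]
0.95 [-1, 57, 59, 59, 59, 59, 59, 51, 51, 51, 27, 27, -1, 0, -1, 58, 58, 58, -1, -1, -1, -1, -1]
1.00 [-1, -1, 57, 55, 50, 59, 59, 51, 51, 51, -1, -1, -1, 51, 58, 58, 56, -1, -1, -1, -1, -1, -1]
1.05 [-1, -1, 57, 57, -1, 51, 51, 51, 51, 59, 59, 26, 59, 59, 58, -1, -1, -1, -1, -1, -1, -1, -1]
1.10 [-1, -1, -1, 57, 59, 59, 59, 59, 51, -1, 59, 59, 59, -1, -1, -1, -1, -1, -1, -1, -1, -1, -1]
[[ 0.925  0.379 -0.   ]
 [ 0.379 -0.925  0.002]
 [ 0.    -0.002 -1.   ]]
[[-0.     0.956  0.294  0.075]
 [ 1.     0.     0.001  0.   ]
 [ 0.001  0.294 -0.956 -0.129]
 [ 0.     0.     0.     1.   ]]
```

View pics/crop2.png

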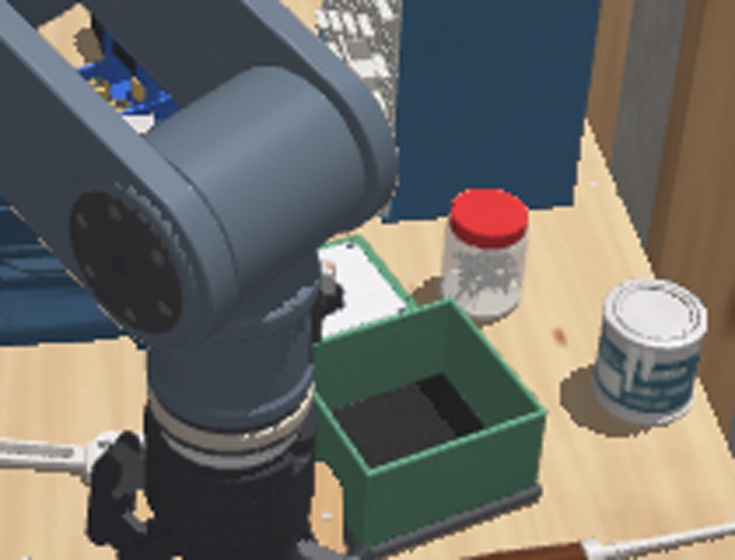

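Crop 2: the tumbler's hopper is at side-view (345,310), with the white control-head top behind it at (315,270) and the screw jar at (348,262). Next I move up over the tumbler to view it with the wrist camera.

Emit:
drive_tool:
  plan:
    - [0,0,-0.045,0,0,0,1]
    - [0,0,-0.045,0,0,0,1]
    - [0.01,0,-0.045,0,0,0,1]
    - [0.042,-0.02,-0.01,0,0,0,1]
    - [0.042,-0.02,0,0,0,0,1]
    - [0.042,-0.02,0,0,0,0,1]
    - [0.042,-0.02,0,0,0,0,1]
    - [0.042,-0.02,0,0,0,0,1]
    - [0.042,-0.02,0,0,0,0,1]
    - [0.042,-0.02,0,0,0,0,1]

```text
t: 1.2
tcp_pos: [0.4661, -0.3318, 0.3902]
tool_rot: [0.981, 0.193, -0.0, -0.0]
force: [0.4, -0.5, 0.6]
finger_gap: 0.999
gripper_force: 0.0
```

Emit:
drive_tool:
  plan:
    - [0.042,-0.02,0,0,0,0,1]
    - [0.042,-0.02,0,0,0,0,1]
    - [0.035,-0.02,0,0,0,-5,1]
    - [0,0,0,0,0,-8,1]
    - [0,0,0,0,0,-8,1]
    - [0,0,0,0,0,-8,1]
    - [0,0,0,0,0,-8,1]
    - [0,0,0,0,0,-8,1]
    - [0,0,0,0,0,-8,1]
    - [0,0,0,0,0,-8,1]

```text
t: 2.2
tcp_pos: [0.5524, -0.2327, 0.39]
tool_rot: [0.745, 0.667, -0.0, -0.0]
force: [-0.3, 0.0, 0.5]
finger_gap: 1.003
gripper_force: 0.0
```

```bash
cat >> h.py <<'E'
def delta(p,yaw=None,Rt=None):
    s=manip.sense();A=R.from_quat(s['tool_rot']);D=A.inv().apply(np.array(p)-s['tcp_pos'])
    if Rt is None and yaw is not None: Rt=R.from_euler('z',yaw,degrees=True)*R.from_euler('x',180,degrees=True)
    if Rt is not None: print('turn',(A.inv()*Rt).as_rotvec(degrees=True).round(1))
    x=A.as_matrix()[:,0];print('shift',D.round(4),'yaw %.1f'%np.degrees(np.arctan2(x[1],x[0])),'tcp',np.round(s['tcp_pos'],4),'q',np.round(s['q'],2),'t %.1f'%s['t'],'gap %.2f'%s['finger_gap'])
E
python3 - <<'E'
from h import *
import pickle
delta((.6,.1,.3),84)
d=cam('wrist');pickle.dump(d,open('w1.pkl','wb'));save(d,'w1.png')
P=cloud(d);hsv=cv2.cvtColor(d['image'],cv2.COLOR_RGB2HSV)
g=(hsv[...,0]>50)&(hsv[...,0]<95)&(hsv[...,1]>70)
T=P[g&(abs(P[...,2]-.085)<.008)];r=cv2.minAreaRect((T[:,:2]*1000).astype(np.float32));print('rim',r)
m=(P[...,2]>.075)&(P[...,2]<.095)&~g&(np.hypot(P[...,0]-.561,P[...,1]+.239)<.04)
print('shaft',m.sum(),P[m].mean(0),np.argwhere(m).mean(0))
E
```

```text
turn [-0.  -0.  -0.4]
shift [0.3359 0.0104 0.0901] yaw 83.6 tcp [ 0.5524 -0.2327  0.39  ] q [-0.59  0.37  1.3   0.    1.48 -0.47] t 2.2 gap 1.00
rim ((539.5119018554688, -367.14813232421875), (129.8901824951172, 138.04000854492188), 79.57103729248047)
shaft 201 [ 0.56294414 -0.23900543  0.08705386] [168.98507463 285.23383085]
```

View pics/w1.png

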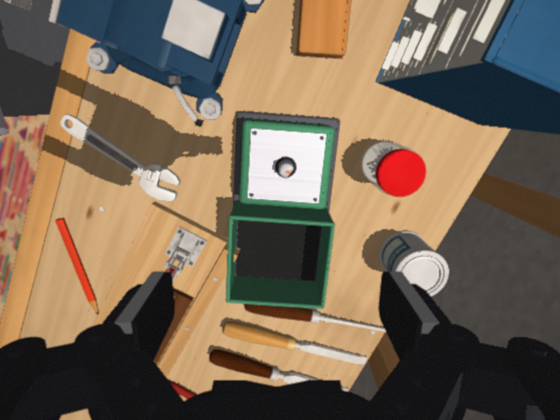

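Wrist view: hopper at (280,262), white control head with the shaft at (285,168), screw jar at (395,168). I'll extract the shaft's flat direction and plan the move to the scoop.

```bash
python3 - <<'E'
from h import *
import pickle
d=pickle.load(open('w1.pkl','rb'));P=cloud(d);hsv=cv2.cvtColor(d['image'],cv2.COLOR_RGB2HSV)
delta((.6127,.1165,.30),84)
b=(slice(152,186),slice(268,304));h=hsv[b];p=P[b]
o=((h[...,0]<22)|(h[...,0]>172))&(h[...,1]>70);print('orange',o.sum(),p[o][:12].round(4).tolist())
t=p[(p[...,2]>.084)];print(len(t),t.mean(0),t.min(0),t.max(0),cv2.minEnclosingCircle((t[:,:2]*1000).astype(np.float32)))
c=cv2.minEnclosingCircle((t[:,:2]*1000).astype(np.float32))[0];v=t[:,:2]*1000-c;a=np.arctan2(v[:,1],v[:,0])
for k in range(-180,180,20):
    s=(np.degrees(a)>=k)&(np.degrees(a)<k+20);print(k,np.hypot(*v[s].T).max().round(1) if s.any() else 0,end='; ')
save(d,'w1s.png',(255,140,315,195),10)
E
```

```text
turn [-0.  -0.  -0.2]
shift [0.3537 0.0224 0.0901] yaw 83.8 tcp [ 0.5524 -0.2327  0.39  ] q [-0.59  0.37  1.3  -0.    1.48 -0.48] t 2.2 gap 1.00
orange 15 [[0.5638, -0.2401, 0.0884], [0.565, -0.2402, 0.0888], [0.5636, -0.241, 0.0901], [0.5649, -0.2416, 0.088], [0.5661, -0.2414, 0.0896], [0.5673, -0.2418, 0.0884], [0.5635, -0.2426, 0.0886], [0.5647, -0.2429, 0.0874], [0.5659, -0.2425, 0.0904], [0.5672, -0.2427, 0.0899], [0.5685, -0.2435, 0.0869], [0.5646, -0.2437, 0.0898]]
180 [ 0.56293542 -0.23968113  0.0879537 ] [ 0.5537114  -0.25040628  0.0841897 ] [ 0.57280774 -0.2305739   0.09073099] ((563.4675903320312, -240.5640106201172), 9.990848541259766)
-180 9.8; -160 9.6; -140 9.9; -120 10.0; -100 9.9; -80 7.7; -60 6.4; -40 7.1; -20 7.7; 0 9.7; 20 10.0; 40 9.9; 60 9.4; 80 10.0; 100 9.7; 120 9.6; 140 9.3; 160 9.7;
```

View pics/w1s.png

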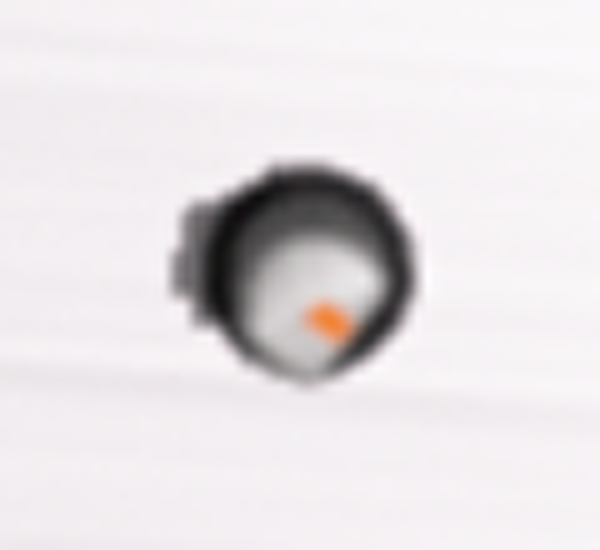

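The shaft's flat normal is near yaw -42° at (0.563,-0.240). Next I go to the scoop.

Emit:
drive_tool:
  plan:
    - [0.044,0.003,0,0,0,0,1]
    - [0.044,0.003,0,0,0,0,1]
    - [0.044,0.003,0,0,0,0,1]
    - [0.044,0.003,0,0,0,0,1]
    - [0.044,0.003,0,0,0,0,1]
    - [0.044,0.003,0,0,0,0,1]
    - [0.044,0.003,0.01,0,0,0,1]
    - [0.044,0.001,0.04,0,0,0,1]
    - [0.002,0,0.04,0,0,0,1]
    - [0,0,0,0,0,0,1]

```text
t: 3.25
tcp_pos: [0.6108, 0.1106, 0.3006]
tool_rot: [0.747, 0.665, -0.005, -0.005]
force: [-0.2, -0.4, -0.6]
finger_gap: 0.997
gripper_force: 0.0
```

```bash
python3 - <<'E'
from h import *
import pickle
d=cam('wrist');pickle.dump(d,open('w2.pkl','wb'));save(d,'w2.png')
P=cloud(d);hsv=cv2.cvtColor(d['image'],cv2.COLOR_RGB2HSV)
near=(np.hypot(P[...,0]-.603,P[...,1]-.117)<.09)
blue=near&(hsv[...,0]>105)&(hsv[...,0]<128)&(hsv[...,1]>140)
H=P[blue&(P[...,2]>.064)&(P[...,2]<.08)];r=cv2.minAreaRect((H[:,:2]*1000).astype(np.float32));print('handle',len(H),r,np.median(H[:,2]))
L=P[blue&(P[...,2]<.04)];print('all',cv2.minAreaRect((L[:,:2]*1000).astype(np.float32)))
k=(np.hypot(P[...,0]-.4726,P[...,1]-.128)<.045)&(P[...,2]>.034)&(P[...,2]<.05)
K=P[k];
if len(K):
    r=cv2.minAreaRect((K[:,:2]*1000).astype(np.float32));print('bar',len(K),r,np.median(K[:,2]))
    o=k&(hsv[...,0]<22)&(hsv[...,1]>120)&(hsv[...,2]>120);print('orange',o.sum(),P[o].mean(0),'barmean',K.mean(0))
delta((r0:=[.6127,.1165,.057]),84)
E
```

```text
handle 1090 ((616.6395263671875, 115.16902160644531), (82.49742889404297, 15.406249046325684), 86.21276092529297) 0.07215072776165138
all ((606.5721435546875, 115.87698364257812), (84.06916809082031, 114.36605072021484), 85.3630599975586)
bar 658 ((485.476318359375, 126.31849670410156), (16.248336791992188, 50.31955337524414), 88.78897094726562) 0.04225404929344781
orange 0 [nan nan nan] barmean [0.4863512  0.12692687 0.04185283]
turn [-0.4  0.1 -0.7]
shift [0.0071 0.0008 0.2469] yaw 83.3 tcp [0.6129 0.1096 0.3039] q [-0.    0.47  1.36 -0.    1.32  0.12] t 3.3 gap 1.00<stdin>:13: RuntimeWarning: Mean of empty slice.
  ret = um.true_divide(
```

View pics/w2.png

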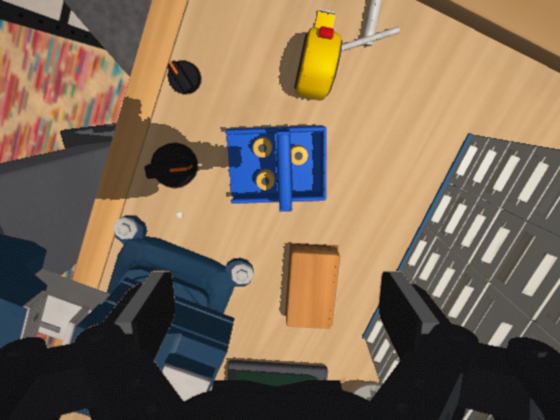

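Wrist view: scoop at (277,163) with its handle at (285,170), spacers at (262,147), (265,180) and (299,155). Knob A is at (172,165), its pointer toward +x. Knob B is at (184,77). Next I descend and grip the handle.

Emit:
drive_tool:
  plan:
    - [0.006,0.002,0.045,0,0,-1,1]
    - [0,0,0.045,0,0,-1,1]
    - [0,0,0.045,0,0,0,1]
    - [0,0,0.045,0,0,0,1]
    - [0,0,0.03,0,0,0,1]
    - [0,0,0.02,0,0,0,1]
    - [0,0,0.015,0,0,0,1]
    - [0,0,0,0,0,0,1]
    - [0,0,0,0,0,0,0.3]
    - [0,0,0,0,0,0,0]
  newtons: 60

```text
t: 4.3
tcp_pos: [0.6192, 0.1146, 0.0637]
tool_rot: [0.736, 0.677, 0.001, 0.001]
force: [0.8, 0.1, -0.1]
finger_gap: 0.693
gripper_force: 0.0
```

Emit:
drive_tool:
  plan:
    - [0,0,0,0,0,0,-0.3]
    - [0,0,0,0,0,0,-0.5]
    - [0,0,0,0,0,0,-0.6]
    - [0,0,0,0,0,0,-0.7]
    - [0,0,0,0,0,0,-0.8]
    - [0,0,0,0,0,0,-1]
    - [0,0,0,0,0,0,-1]
    - [0,0,0,0,0,0,-1]

```text
t: 5.1
tcp_pos: [0.6176, 0.115, 0.0624]
tool_rot: [0.736, 0.677, 0.0, 0.0]
force: [-0.3, 0.8, 5.9]
finger_gap: 0.171
gripper_force: 59.7
```

```bash
python3 - <<'E'
from h import *
delta((.6,-.05,.33),84);s=manip.sense();print(s['force'],s['gripper_force'])
E
```

```text
turn [ 0.  -0.   1.3]
shift [-0.1659 -0.0039 -0.2676] yaw 85.3 tcp [0.6176 0.115  0.0624] q [0.01 0.77 1.55 0.   0.82 0.09] t 5.1 gap 0.17
[-0.34678641  0.79678632  5.90860686] 59.72690284252167
```

Emit:
drive_tool:
  plan:
    - [0,0,-0.01,0,0,0,-1]
    - [0,0,-0.025,0,0,0,-1]
    - [0,0,-0.035,0,0,0,-1]
    - [0,0,-0.04,0,0,0,-1]
    - [0,0,-0.04,1,0,0,-1]
    - [0,0,-0.04,2,0,0,-1]
    - [0,0,-0.035,2,0,0,-1]
    - [0,0,-0.025,2,0,0,-1]
    - [0,0,-0.01,1,0,0,-1]
    - [0,0,0,0,0,0,-1]

```text
t: 6.1
tcp_pos: [0.6248, 0.1143, 0.3232]
tool_rot: [0.734, 0.676, -0.046, -0.05]
force: [-0.5, -0.2, -3.0]
finger_gap: 0.163
gripper_force: 58.8
```

```bash
python3 - <<'E'
from h import *
delta((.5485,-.37,.32),79.6);s=manip.sense();print(s['force'],s['gripper_force'])
d=cam('wrist');save(d,'w3.png')
E
```

```text
turn [-7.7  0.4  5.7]
shift [-0.4889 -0.0353  0.0079] yaw 85.3 tcp [0.6248 0.1143 0.3232] q [0.   0.53 1.21 0.01 1.54 0.08] t 6.1 gap 0.16
[-0.49316716 -0.18029387 -3.03086339] 58.8149231672287
```

View pics/w3.png

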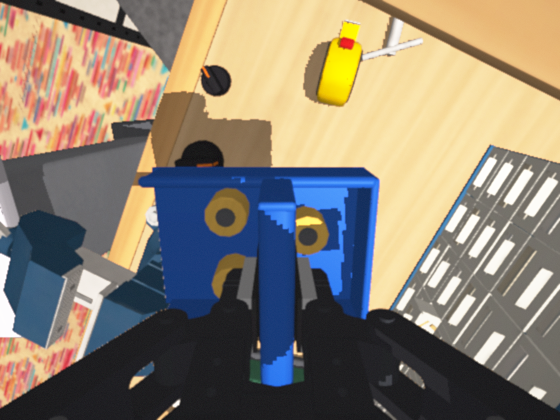

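The scoop is held at (265,250), with all three spacers inside at (226,210), (310,232) and (235,270). I carry it over the vice.

Emit:
drive_tool:
  plan:
    - [-0.008,-0.003,0,0,0,0,-1]
    - [-0.02,-0.006,0,0,0,0,-1]
    - [-0.03,-0.007,0,0,0,0,-1]
    - [-0.038,-0.007,0,0,0,0,-1]
    - [-0.042,-0.006,0,0,0,0,-1]
    - [-0.044,-0.004,0,0,0,0,-1]
    - [-0.044,-0.002,0,0,0,0,-1]
    - [-0.044,0,0,0,0,0,-1]
    - [-0.044,0,0,0,0,0,-1]
    - [-0.044,0,0,0,0,0,-1]

```text
t: 7.15
tcp_pos: [0.5576, -0.241, 0.3249]
tool_rot: [0.734, 0.676, -0.048, -0.053]
force: [1.0, 0.3, -1.9]
finger_gap: 0.169
gripper_force: 58.8
```

Emit:
drive_tool:
  plan:
    - [-0.042,0,0,0,0,0,-1]
    - [-0.036,0,0,0,0,0,-1]
    - [-0.028,0,0,0,0,0,-1]
    - [-0.018,0,0,0,0,0,-1]
    - [-0.008,0,0,0,0,3,-1]
    - [0,0,0,0,0,3,-1]
    - [0,0,0,0,0,0,-1]
    - [0,0,0,0,0,0,-1]

```text
t: 7.95
tcp_pos: [0.5482, -0.3703, 0.3256]
tool_rot: [0.768, 0.637, -0.05, -0.05]
force: [-0.1, -0.1, -2.8]
finger_gap: 0.164
gripper_force: 58.8
```

```bash
python3 - <<'E'
from h import *
delta((.5485,-.37,.20),79.6);s=manip.sense();print(s['force'],s['gripper_force'])
E
```

```text
turn [-8.   0.7 -0.2]
shift [0.002  0.0178 0.1244] yaw 79.4 tcp [ 0.5482 -0.3703  0.3256] q [-0.73  0.56  1.14 -0.08  1.55 -0.53] t 8.0 gap 0.16
[-0.12542693 -0.1290678  -2.79143276] 58.77164840698242
```

Emit:
drive_tool:
  plan:
    - [0,0,0,-4,0,0,-1]
    - [0,0.005,0,-3,0,0,-1]
    - [0,0.01,0,0,0,0,-1]
    - [0,0.015,0.01,0,0,0,-1]
    - [0,0.02,0.02,0,0,0,-1]
    - [0,0.015,0.03,0,0,0,-1]
    - [0,0.008,0.03,0,0,0,-1]
    - [0,0.004,0.025,0,0,0,-1]
    - [0,0,0.015,0,0,0,-1]
    - [0,0,0,0,0,0,-1]

```text
t: 8.95
tcp_pos: [0.621, -0.3853, 0.1904]
tool_rot: [0.769, 0.639, -0.012, -0.006]
force: [-0.9, 0.3, -2.3]
finger_gap: 0.165
gripper_force: 58.9
```

```bash
python3 - <<'E'
from h import *
delta((.625,-.384,.165),79.6)
E
```

```text
turn [-1.3  0.6 -0.2]
shift [0.0023 0.0043 0.0253] yaw 79.4 tcp [ 0.621  -0.3853  0.1904] q [-0.7   0.74  1.17 -0.02  1.25 -0.51] t 8.9 gap 0.17
```

Emit:
drive_tool:
  plan:
    - [0.002,0.004,0.012,0,0,0,-1]
    - [0,0,0.01,0,0,0,-1]
    - [0,-0.008,-0.008,-7,0,0,-1]
    - [0,-0.008,-0.008,-7,0,0,-1]
    - [0,-0.008,-0.008,-8,0,0,-1]
    - [0,-0.009,-0.009,-8,0,0,-1]
    - [0,-0.009,-0.009,-8,0,0,-1]
    - [0,-0.009,-0.009,-8,0,0,-1]
    - [0,-0.009,-0.009,-8,0,0,-1]
    - [0,0,0,0,0,0,-1]

```text
t: 9.95
tcp_pos: [0.5754, -0.3657, 0.2001]
tool_rot: [0.716, 0.607, 0.231, 0.256]
force: [-1.0, 1.1, -2.4]
finger_gap: 0.167
gripper_force: 59.5
```

Emit:
drive_tool:
  plan:
    - [0,-0.008,-0.008,-7,0,0,-1]
    - [0,0,0,0,0,0,-1]
    - [0,0,0,0,0,0,-1]
    - [0,0,0,0,0,0,-1]
    - [0,0,0,0,0,0,-1]
    - [0,0,0,0,0,0,-1]

```text
t: 10.55
tcp_pos: [0.5722, -0.3626, 0.2004]
tool_rot: [0.704, 0.602, 0.255, 0.277]
force: [-0.1, -0.2, -2.4]
finger_gap: 0.163
gripper_force: 59.6
```

```bash
python3 - <<'E'
from h import *
import pickle
delta((.5485,-.37,.20),79.6);s=manip.sense();print(s['force'],s['gripper_force'])
for n in('side','scene','wrist'):
    d=cam(n);pickle.dump(d,open(n+'3.pkl','wb'));P=cloud(d);hsv=cv2.cvtColor(d['image'],cv2.COLOR_RGB2HSV)
    m=(hsv[...,0]>14)&(hsv[...,0]<34)&(hsv[...,1]>110)&(abs(P[...,0]-.54)<.12)&(abs(P[...,1]+.37)<.1)&(P[...,2]>.012)&(P[...,2]<.3)
    k,l,st,c=cv2.connectedComponentsWithStats(m.astype(np.uint8))
    for i in range(1,k):
        if st[i,4]>10:print(n,'brass',c[i].round(),st[i,4],np.nanmedian(P[l==i],0).round(3))
E
```

```text
turn [44.3 -2.2  1.4]
shift [-0.0108 -0.0161 -0.0155] yaw 81.6 tcp [ 0.5722 -0.3626  0.2004] q [-0.95  0.57  1.84  1.32  0.56 -1.91] t 10.6 gap 0.16
[-0.06286923 -0.19021329 -2.40927956] 59.55429196357727
side brass [328. 311.] 70 [ 0.546 -0.366  0.034]
scene brass [403. 239.] 192 [ 0.448 -0.373  0.037]
wrist brass [ 86. 218.] 1231 [ 0.55  -0.357  0.036]
wrist brass [  4. 244.] 249 [ 0.503 -0.357  0.034]
wrist brass [ 13. 291.] 1026 [ 0.496 -0.386  0.036]
```

The wrist camera finds three brass tops at z≈0.035 inside the hopper, so the scoop is empty. I go back up and level out.

Emit:
drive_tool:
  plan:
    - [0,0.021,-0.022,0,0,0,-1]
    - [0,0.024,-0.025,0,0,0,-1]
    - [0,0.024,-0.025,4,0,0,-1]
    - [0,0.021,-0.022,7,0,0,-1]
    - [0,0.01,-0.01,7,0,0,-1]
    - [0,0,0,7,0,0,-1]
    - [0,0,0,7,0,0,-1]
    - [0,0,0,6,0,0,-1]
    - [0,0,0,6,0,0,-1]
    - [0,0,0,0,0,0,-1]

```text
t: 11.7
tcp_pos: [0.5783, -0.3637, 0.3263]
tool_rot: [0.752, 0.658, 0.035, 0.014]
force: [0.2, -0.7, -2.2]
finger_gap: 0.168
gripper_force: 59.5
```

```bash
python3 - <<'E'
from h import *
delta((.60,.115,.34),86)
import pickle
d=cam('side');P=cloud(d);hsv=cv2.cvtColor(d['image'],cv2.COLOR_RGB2HSV)
m=(hsv[...,0]>14)&(hsv[...,0]<34)&(hsv[...,1]>110)&(abs(P[...,0]-.54)<.09)&(abs(P[...,1]+.37)<.08)&(P[...,2]>.012)&(P[...,2]<.3)
k,l,st,c=cv2.connectedComponentsWithStats(m.astype(np.uint8))
for i in range(1,k):print('brass',c[i].round(),st[i,4],np.nanmedian(P[l==i],0).round(3))
E
```

```text
turn [ 3.9 -1.8 -3.6]
shift [ 4.776e-01 -4.140e-02 -1.000e-04] yaw 82.5 tcp [ 0.5783 -0.3637  0.3263] q [-0.75  0.52  1.21  0.07  1.38 -0.63] t 11.7 gap 0.17
brass [328. 311.] 72 [ 0.547 -0.364  0.034]
brass [312. 318.] 1 [ 0.501 -0.36   0.033]
```

Emit:
drive_tool:
  plan:
    - [0,0,0,4,-2,-3,-1]
    - [0.03,0,0,0,0,0,-1]
    - [0.045,0,0,0,0,0,-1]
    - [0.048,0,0,0,0,0,-1]
    - [0.048,0,0,0,0,0,-1]
    - [0.048,0,0,0,0,0,-1]
    - [0.048,0,0,0,0,0,-1]
    - [0.048,0,0,0,0,0,-1]
    - [0.048,0,0,0,0,0,-1]
    - [0.048,0,0,0,0,0,-1]

```text
t: 12.75
tcp_pos: [0.6085, 0.0474, 0.3257]
tool_rot: [0.736, 0.677, -0.001, -0.001]
force: [0.4, 0.3, -0.9]
finger_gap: 0.164
gripper_force: 59.5
```

Emit:
drive_tool:
  plan:
    - [0.04,0.01,0,0,0,0,-1]
    - [0.03,0.02,0.03,0,0,0,-1]
    - [0,0.005,0.045,0,0,0,-1]
    - [0,0,0.045,0,0,0,-1]
    - [0,0,0.03,0,0,0,-1]
    - [0,0,0,0,0,0,-1]
    - [0,0,0,0,0,0,-1]

```text
t: 13.45
tcp_pos: [0.6496, 0.112, 0.1759]
tool_rot: [0.736, 0.677, -0.002, -0.001]
force: [0.7, -0.1, -0.1]
finger_gap: 0.166
gripper_force: 59.4
```

```bash
python3 - <<'E'
from h import *
delta((.616,.115,.0624),85.3);print(manip.sense()['force'])
E
```

```text
turn [-0.2  0.1 -0.1]
shift [ 0.0003 -0.0333  0.1136] yaw 85.2 tcp [0.6496 0.112  0.1759] q [ 0.    0.65  1.4  -0.    1.09  0.09] t 13.4 gap 0.17
[ 0.66353677 -0.1247983  -0.09130811]
```

Emit:
drive_tool:
  plan:
    - [0,-0.012,0.03,0,0,0,-1]
    - [0,-0.013,0.035,0,0,0,-1]
    - [0,0,0.025,0,0,0,-1]
    - [0,0,0.014,0,0,0,-1]
    - [0,0,0.004,0,0,0,-1]
    - [0,0,0.002,0,0,0,-1]
    - [0,0,0,0,0,0,-1]
    - [0,0,0,0,0,0,-1]

```text
t: 14.25
tcp_pos: [0.6259, 0.1144, 0.0672]
tool_rot: [0.736, 0.677, -0.001, 0.0]
force: [0.4, -0.4, -1.7]
finger_gap: 0.166
gripper_force: 59.5
```

```bash
python3 - <<'E'
from h import *
delta((.616,.115,.0624),85.3);print(manip.sense()['force'])
E
```

```text
turn [-0.   0.1 -0. ]
shift [-0.0002 -0.0099  0.0048] yaw 85.3 tcp [0.6259 0.1144 0.0672] q [ 0.01  0.77  1.53 -0.    0.84  0.09] t 14.2 gap 0.17
[ 0.41229656 -0.39244826 -1.67684563]
```

Emit:
drive_tool:
  plan:
    - [0,0,0.002,0,0,0,-1]
    - [0,0,0.002,0,0,0,-1]
    - [0,0,0.001,0,0,0,-1]
    - [0,0,0,0,0,0,-1]
    - [0,0,0,0,0,0,-1]

```text
t: 14.75
tcp_pos: [0.625, 0.1144, 0.0624]
tool_rot: [0.736, 0.678, -0.001, -0.0]
force: [-2.9, -0.3, 7.8]
finger_gap: 0.167
gripper_force: 60.7
```

Emit:
drive_tool:
  plan:
    - [0,0,0,0,0,0,-0.3]
    - [0,0,0,0,0,0,0.3]
    - [0,0,0,0,0,0,1]
    - [0,0,0,0,0,0,1]
    - [0,0,0,0,0,0,1]
    - [0,0,0,0,0,0,1]
    - [0,0,-0.02,0,0,0,1]
    - [0,0,-0.04,0,0,0,1]
    - [0,0,-0.05,0,0,0,1]
    - [0,0,-0.05,0,0,0,1]

```text
t: 15.75
tcp_pos: [0.6246, 0.1146, 0.2217]
tool_rot: [0.736, 0.677, -0.003, -0.001]
force: [1.0, -0.8, -0.5]
finger_gap: 1.0
gripper_force: 0.0
```

Emit:
drive_tool:
  plan:
    - [0,-0.03,-0.02,0,0,0,1]
    - [0,-0.035,-0.02,0,0,7,1]
    - [0,0,0,0,0,8,1]
    - [0,0,0,0,0,8,1]
    - [0,0,0,0,0,8,1]
    - [0,0,0,0,0,8,1]
    - [0,0,0,0,0,8,1]
    - [0,0,0,0,0,8,1]
    - [0,0,0,0,0,8,1]
    - [0,0,0,0,0,8,1]

```text
t: 16.75
tcp_pos: [0.5603, 0.12, 0.2608]
tool_rot: [0.993, 0.122, -0.002, 0.001]
force: [-0.9, 0.6, -0.5]
finger_gap: 1.002
gripper_force: 0.0
```

Emit:
drive_tool:
  plan:
    - [0,0,0,0,0,8,1]
    - [0,0,0,0,0,8,1]
    - [0,0,0,0,0,0,1]
    - [0,0,0,0,0,0,1]
    - [0,0,0,0,0,0,1]

```text
t: 17.25
tcp_pos: [0.5605, 0.12, 0.2609]
tool_rot: [1.0, -0.014, -0.002, 0.001]
force: [-0.8, -1.3, -0.0]
finger_gap: 0.997
gripper_force: 0.0
```

```bash
cat > look.py <<'E'
from h import *
def knob(c=(.4855,.1263)):
  for n in('wrist','scene'):
    d=cam(n);P=cloud(d);hsv=cv2.cvtColor(d['image'],cv2.COLOR_RGB2HSV)
    near=(np.hypot(P[...,0]-c[0],P[...,1]-c[1])<.045)
    K=P[near&(P[...,2]>.036)&(P[...,2]<.05)]
    o=near&(hsv[...,0]<25)&(hsv[...,1]>120)&(P[...,2]>.036)
    if len(K)<20: print(n,'none');continue
    print(n,'bar',len(K),cv2.minAreaRect((K[:,:2]*1000).astype(np.float32)),np.median(K[:,2]),'orange',o.sum(),P[o].mean(0) if o.any() else 0)
    S=P[near&(P[...,2]>.012)&(P[...,2]<.05)];print(' skirt',cv2.minEnclosingCircle((S[:,:2]*1000).astype(np.float32)))
    b=(np.hypot(P[...,0]-.61,P[...,1]-.115)<.09)&(hsv[...,0]>105)&(hsv[...,0]<128)&(hsv[...,1]>140);B=P[b]
    print(' scoop z',np.nanpercentile(B[:,2],[1,99]) if len(B) else 0)
E
python3 - <<'E'
from look import *
knob();delta((.4855,.1263,.036),-1.2)
E
```

```text
wrist bar 629 ((485.18011474609375, 126.21807861328125), (15.529708862304688, 49.76033020019531), 89.97744750976562) 0.0424374950468972 orange 104 [0.50011712 0.12608234 0.04268021]
 skirt ((484.65509033203125, 126.01760864257812), 27.198463439941406)
 scoop z [0.00188282 0.07364035]
scene none
turn [ 0.1  0.2 -0.4]
shift [-0.0743 -0.0045  0.2251] yaw -1.6 tcp [0.5605 0.12   0.2609] q [ 0.02  0.44  1.54 -0.    1.16  1.62] t 17.4 gap 1.00
```

Emit:
drive_tool:
  plan:
    - [-0.035,-0.003,0,0,0,-1,1]
    - [-0.04,-0.003,0.02,0,0,0,1]
    - [0,0,0.045,0,0,0,1]
    - [0,0,0.045,0,0,0,1]
    - [0,0,0.045,0,0,0,1]
    - [0,0,0.03,0,0,0,1]
    - [0,0,0.02,0,0,0,1]
    - [0,0,0.01,0,0,0,1]
    - [0,0,0,0,0,0,1]
    - [0,0,0,0,0,0,1]

```text
t: 18.35
tcp_pos: [0.4855, 0.1273, 0.0468]
tool_rot: [1.0, -0.006, -0.001, 0.001]
force: [0.2, 0.5, -0.2]
finger_gap: 1.001
gripper_force: 0.0
```

```bash
python3 - <<'E'
from h import *
delta((.485,.1262,.038),-.6);print(manip.sense()['force'])
E
```

```text
turn [ 0.1  0.1 -0.1]
shift [-0.0005  0.0011  0.0088] yaw -0.7 tcp [0.4855 0.1273 0.0468] q [ 0.03  0.7   1.88 -0.    0.56  1.62] t 18.4 gap 1.00
[ 0.18267998  0.4715395  -0.22653039]
```

Emit:
drive_tool:
  plan:
    - [0,0.001,0.005,0,0,0,0.5]
    - [0,0,0.003,0,0,0,0]
    - [0,0,0,0,0,0,-0.2]
    - [0,0,0,0,0,0,-0.5]
    - [0,0,0,0,0,0,-0.6]
    - [0,0,0,0,0,0,-0.8]
    - [0,0,0,0,0,0,-1]
    - [0,0,0,0,0,0,-1]
    - [0,0,0,0,0,0,-1]
    - [0,0,0,0,0,0,-1]
  newtons: 80

```text
t: 19.35
tcp_pos: [0.485, 0.1262, 0.0387]
tool_rot: [1.0, -0.006, -0.002, 0.001]
force: [-0.6, -0.5, 6.3]
finger_gap: 0.165
gripper_force: 79.9
```

Emit:
drive_tool:
  plan:
    - [0,0,-0.015,0,0,0,-1]
    - [0,0,-0.035,0,0,0,-1]
    - [0,0,-0.045,0,0,0,-1]
    - [0,0,-0.045,0,0,0,-1]
    - [0,0,-0.045,0,0,0,-1]
    - [0,0,-0.045,0,0,0,-1]
    - [0,0,-0.04,0,0,0,-1]
    - [0,0,-0.01,0,0,0,-1]
    - [0,0,0,0,0,0,-1]

```text
t: 20.25
tcp_pos: [0.4865, 0.1267, 0.3196]
tool_rot: [1.0, -0.006, 0.0, 0.001]
force: [-0.4, -0.8, -0.7]
finger_gap: 0.166
gripper_force: 79.0
```

```bash
python3 - <<'E'
from h import *
delta((.5632,-.2402,.30),-43);print(manip.sense()['force'])
d=cam('wrist');P=cloud(d);s=manip.sense();A=R.from_quat(s['tool_rot'])
Q=A.inv().apply((P-s['tcp_pos']).reshape(-1,3)).reshape(P.shape)
hsv=cv2.cvtColor(d['image'],cv2.COLOR_RGB2HSV);o=(hsv[...,0]<25)&(hsv[...,1]>120)&(np.hypot(Q[...,0],Q[...,1])<.05)&(abs(Q[...,2])<.06)
print('orange in tool',o.sum(),np.median(Q[o],0)); q=Q[o];print(q.min(0),q.max(0))
k=(np.hypot(Q[...,0],Q[...,1])<.04)&(hsv[...,2]<70)&(Q[...,2]>.005)&(Q[...,2]<.06);print(k.sum(),np.nanpercentile(Q[k],[1,99],axis=0))
E
```

```text
turn [ 0.1 -0.  42.3]
shift [0.0812 0.3659 0.0201] yaw -0.7 tcp [0.4865 0.1267 0.3196] q [ 0.03  0.27  1.64 -0.    1.23  1.62] t 20.2 gap 0.17
[-0.35189102 -0.75243833 -0.65592145]
orange in tool 786 [ 0.01750663 -0.00015911 -0.00601607]
[-0.02365688 -0.04218332 -0.05603838] [0.027969   0.02624594 0.03630304]
3724 [[-0.00110916 -0.02496468  0.00595073]
 [ 0.02782137  0.02523762  0.03313595]]
```

Emit:
drive_tool:
  plan:
    - [0.003,0.02,0,0,0,0,-1]
    - [0.003,0.038,0,0,0,0,-1]
    - [0.003,0.042,0,0,0,0,-1]
    - [0.003,0.045,0,0,0,0,-1]
    - [0.003,0.045,0,0,0,0,-1]
    - [0.003,0.045,0,0,0,0,-1]
    - [0.003,0.04,0,0,0,0,-1]
    - [0.001,0.028,0.01,0,0,6,-1]
    - [0,0,0.02,0,0,7,-1]
    - [0,0,0.02,0,0,7,-1]

```text
t: 21.3
tcp_pos: [0.5025, -0.1773, 0.265]
tool_rot: [0.983, -0.183, -0.004, 0.0]
force: [-0.3, 0.0, -1.1]
finger_gap: 0.166
gripper_force: 79.0
```

Emit:
drive_tool:
  plan:
    - [0,0,0.02,0,0,8,-1]
    - [0,0,0,0,0,8,-1]
    - [0,0,0,0,0,6,-1]
    - [0,0,0,0,0,0,-1]
    - [0,0,0,0,0,0,-1]
    - [0,0,0,0,0,0,-1]

```text
t: 21.9
tcp_pos: [0.5034, -0.1764, 0.2476]
tool_rot: [0.932, -0.363, -0.002, 0.001]
force: [0.5, -0.2, 0.4]
finger_gap: 0.164
gripper_force: 79.0
```

```bash
cat > shaft.py <<'E'
from h import *
def shaft(dump=False):
    d=cam('wrist');P=cloud(d)
    near=np.hypot(P[...,0]-.5632,P[...,1]+.2402)<.025
    m=near&(abs(P[...,2]-.088)<.004);v,u=np.nonzero(m)
    # rays onto the plane z=.088
    X=np.array([plane(d,a,b,.088)[:2] for a,b in zip(u,v)])*1000
    h=cv2.convexHull(X.astype(np.float32))[:,0];c=cv2.minEnclosingCircle(h)
    w=X-np.array(c[0]);print('n',len(X),'circle',c,'z',np.median(P[m][:,2]),'centroid off',w.mean(0),'ang',np.degrees(np.arctan2(*-w.mean(0)[::-1])))
    a=np.radians(np.arange(-180,180,3));ext=(w@np.stack([np.cos(a),np.sin(a)])).max(0);i=ext.argmin();print('support',ext.min(),np.degrees(a[i]),[(int(np.degrees(t)),round(float(e),1)) for t,e in zip(a,ext) if abs(t+.75)<.5])
    hsv=cv2.cvtColor(d['image'],cv2.COLOR_RGB2HSV);o=near&(hsv[...,0]<25)&(hsv[...,1]>110);vo,uo=np.nonzero(o)
    if len(vo):
        X=np.array([plane(d,x,y,.088)[:2] for x,y in zip(uo,vo)])*1000-c[0];print('orange',o.sum(),'ang',np.degrees(np.arctan2(*X.mean(0)[::-1])),X.mean(0),P[o][:,2].min())
    return d
E
python3 - <<'E'
from shaft import *
shaft();delta((.5632,-.2402,.15),-43);print(manip.sense()['force'])
E
```

```text
n 485 circle ((563.4204711914062, -240.77850341796875), 9.876795768737793) z 0.08811085334497598 centroid off [-0.64047878  0.61764664] ang -43.96032499923787
support 6.406973955321581 -42.0 [(-69, 8.8), (-66, 8.6), (-63, 8.4), (-59, 8.2), (-57, 7.9), (-54, 7.6), (-51, 7.3), (-48, 7.0), (-45, 6.6), (-42, 6.4), (-39, 6.8), (-36, 7.1), (-33, 7.5), (-29, 7.8), (-27, 8.1), (-24, 8.4), (-21, 8.6), (-18, 8.9), (-14, 9.1)]
orange 26 ang -39.99098832565706 [ 1.95351523 -1.63867039] 0.086632290652852
turn [0.2 0.2 0.4]
shift [0.0873 0.0061 0.0977] yaw -42.6 tcp [ 0.5036 -0.1765  0.248 ] q [-0.54  0.4   1.66 -0.    1.09  1.77] t 21.9 gap 0.16
[-0.72769934  1.43398113 -0.27564001]
```

Emit:
drive_tool:
  plan:
    - [0.02,0.002,0,0,0,0,-1]
    - [0.03,0.003,0,0,0,0,-1]
    - [0.025,0.002,0.01,0,0,0,-1]
    - [0.012,0,0.025,0,0,0,-1]
    - [0,0,0.03,0,0,0,-1]
    - [0,0,0.03,0,0,0,-1]
    - [0,0,0.012,0,0,0,-1]
    - [0,0,0,0,0,0,-1]
    - [0,0,0,0,0,0,-1]

```text
t: 22.85
tcp_pos: [0.5633, -0.2413, 0.1423]
tool_rot: [0.931, -0.364, -0.001, 0.002]
force: [0.1, -0.7, -0.9]
finger_gap: 0.167
gripper_force: 79.0
```

```bash
python3 - <<'E'
from h import *
delta((.5634,-.2407,.137),-42.6);print(manip.sense()['force'])
E
```

```text
turn [ 0.2  0.  -0.1]
shift [-0.0004 -0.0005  0.0053] yaw -42.7 tcp [ 0.5633 -0.2413  0.1423] q [-0.59  0.64  1.55 -0.    0.95  1.73] t 22.9 gap 0.17
[ 0.0796666  -0.71763038 -0.85358209]
```

Emit:
drive_tool:
  plan:
    - [0,-0.0005,0.006,0,0,0,-1]
    - [0,0,0.006,0,0,0,-1]
    - [0,0,0.004,0,0,0,-1]
    - [0,0,0.003,0,0,0,-1]
    - [0,0,0.002,0,0,0,-1]
    - [0,0,0,0,0,0,-1]
    - [0,0,0,0,0,0,-1]

```text
t: 23.55
tcp_pos: [0.563, -0.2407, 0.1205]
tool_rot: [0.931, -0.364, -0.001, 0.001]
force: [0.5, -0.4, -0.7]
finger_gap: 0.165
gripper_force: 79.0
```

Emit:
drive_tool:
  plan:
    - [0,0,0.004,0,0,0,-1]
    - [0,0,0.004,0,0,0,-1]
    - [0,0,0.003,0,0,0,-1]
    - [0,0,0.002,0,0,0,-1]
    - [0,0,0,0,0,0,-1]
    - [0,0,0,0,0,0,-1]

```text
t: 24.15
tcp_pos: [0.5629, -0.2407, 0.1077]
tool_rot: [0.931, -0.364, -0.001, 0.001]
force: [-0.6, 0.3, 1.3]
finger_gap: 0.164
gripper_force: 79.3
```

Emit:
drive_tool:
  plan:
    - [0,0,0.003,0,0,0,-1]
    - [0,0,0.003,0,0,0,-1]
    - [0,0,0.002,0,0,0,-1]
    - [0,0,0,0,0,0,-1]
    - [0,0,0,0,0,0,-1]

```text
t: 24.65
tcp_pos: [0.5631, -0.2408, 0.1014]
tool_rot: [0.931, -0.364, -0.001, 0.002]
force: [-3.8, 2.2, 13.3]
finger_gap: 0.167
gripper_force: 81.2
```

Emit:
drive_tool:
  plan:
    - [0,0,0.001,0,0,0,-1]
    - [0,0,0.001,0,0,0,-1]
    - [0,0,0,0,0,0,-1]
    - [0,0,0,0,0,0,-1]
    - [0,0,0,0,0,0,-1]

```text
t: 25.15
tcp_pos: [0.5632, -0.2409, 0.1012]
tool_rot: [0.931, -0.364, -0.001, 0.002]
force: [-5.5, 3.0, 22.9]
finger_gap: 0.167
gripper_force: 82.5
```

```bash
python3 - <<'E'
from h import *
import pickle
delta((.5634,-.2407,.1),-42.6);s=manip.sense();print(s['force'],s['gripper_force'],s['ft_torque'])
d=cam('wrist');P=cloud(d);hsv=cv2.cvtColor(d['image'],cv2.COLOR_RGB2HSV);r=np.hypot(P[...,0]-.5634,P[...,1]+.2407)
k=(r<.028)&(hsv[...,2]<90);z=P[k][:,2];print('knob z hist',np.histogram(z,np.arange(.05,.125,.004)))
w=(r>.032)&(r<.055)&(hsv[...,1]<60)&(hsv[...,2]>150);print('head z',np.median(P[w][:,2]))
d2=cam('side');save(d2,'side4.png');P=cloud(d2);hsv=cv2.cvtColor(d2['image'],cv2.COLOR_RGB2HSV)
im=np.hstack([d['image'],d2['image']])[...,::-1];cv2.imwrite('pics/fin.png',cv2.resize(im,(800,300)))
E
```

```text
turn [ 0.2 -0.  -0.1]
shift [ 0.     -0.0003  0.0012] yaw -42.7 tcp [ 0.5632 -0.2409  0.1012] q [-0.58  0.7   1.58 -0.    0.87  1.73] t 25.1 gap 0.17
[-5.52790383  3.02082635 22.90173236] 82.54519701004028 [ 0.51792551  0.97653327 -0.03392121]
knob z hist (array([   0,    0,    1,   53,  191,  213,  247, 1059, 1821,   82,  132,
        207,  267, 3385,  502,  273,  313,  171]), array([0.05 , 0.054, 0.058, 0.062, 0.066, 0.07 , 0.074, 0.078, 0.082,
       0.086, 0.09 , 0.094, 0.098, 0.102, 0.106, 0.11 , 0.114, 0.118,
       0.122]))
head z 0.06165062981860232
```

View pics/fin.png

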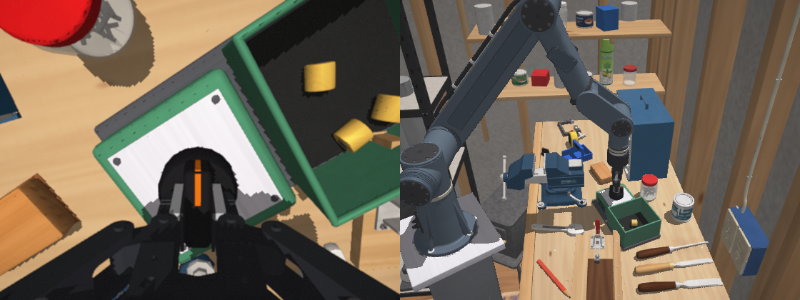

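The last picture shows three spacers in the hopper at (320,75), (350,135) and (385,108), the knob on the shaft with its pointer over the flat at (197,180), and the scoop standing on the bench in the side view at (575,150). The knob's top is at 0.104 m and its skirt top at 0.082 m. Both match the fully pressed height, with a hard stop underneath, so I hand in.

```bash
python3 -c "
from station import manip;print(manip.sign_off())"
```

```text
the job is handed in; nothing more can be done
None
```

The job is handed in at about 25 s: all three spacers are in the hopper, the empty scoop stands back on the bench, and the knob is on the D-shaft, held pressed to the stop with about 23 N.

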